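# Sweep test of a corner safety bumper

## Task

Test the sprung black bar of the corner safety bumper over its whole length: with closed fingertips press it lightly down at the switch-box end, slide along the bar round the bend to its plain end without letting it spring up on the way, then lift off there so that it springs back. Press gently, never hard down onto its stops, and do not grip, lift or shove the bumper. Leave everything else on the table where it is.

Things in the scene. Friction and masses are not known exactly. Their poses are not given: they have to be found in the camera images.
- bumper: corner bumper standing loose, 2.5 kg: two 110 mm legs with a 50 degree bend between; foot plate 60 mm wide, aluminium rail 36 mm wide, 32 mm high, over it a black round bar, 16 mm thick, top 62 mm up, on sprung rods along both legs. Grey switch box (44x46 mm, 38 high) past one end. Origin on the table under its middle; z up, bend towards +x, switch end +y, plain end -y.
- bar (a joint): how far the whole black bar is pressed down: 0 at rest, up to 0.012 m on its stops; it stays level wherever it is pressed and springs back. About 2 N starts it moving, 6 N takes it to the stops.
- bar_start (a point): point on the crest of the bar at rest, 62 mm above the table; 12 mm from the tip of the bar at the switch end. The trace begins here.
- bar_m1 (a point): point on the crest of the bar at rest, 62 mm above the table; 54 mm along the bar from the switch end, on the first leg.
- bar_m2 (a point): point on the crest of the bar at rest, 62 mm above the table; 82 mm along the bar from the switch end, on the first leg.
- bar_bend (a point): point on the crest of the bar at rest, 62 mm above the table; at the bend, 110 mm along. The bar is straight from bar_start to here and from here to bar_end.
- bar_m4 (a point): point on the crest of the bar at rest, 62 mm above the table; 138 mm along the bar, on the second leg.
- bar_m5 (a point): point on the crest of the bar at rest, 62 mm above the table; 166 mm along the bar, on the second leg.
- bar_end (a point): point on the crest of the bar at rest, 62 mm above the table; 208 mm along, 12 mm from the tip of the bar at the plain end. The trace ends here.
- bearing: ball bearing, 47 mm across, 14 mm high, lying by the bumper; origin under its centre. Not to be moved.
- spanner_13: small open-and-ring spanner, 143 mm long, 28 mm wide, 5 mm thick, lying by the bumper; origin under its middle, length along y. Not to be moved.
- nut_big: plain steel nut, 33 mm across, 16 mm high, lying by the bumper; origin under its centre. Not to be moved.
- pliers: pliers, 171 mm long, 13 mm high, lying at the left of the bench; origin under their middle. Not to be moved.
- tape_roll: roll of black tape, 55 mm across, 19 mm high, lying at the front of the bench; origin under its centre. Not to be moved.
- tape_measure: yellow tape measure, 40 x 111 x 66 mm, fixed, on a blue tool case (216 x 279 mm, top 140 mm above the table) that lies on a grey tub at the right; its top is 206 mm above the table. Origin under its middle. An obstacle: pass above or round this stack.
- spray_can: spray can, 59 mm across, 225 mm high, fixed, at the back of the bench; origin under its centre. An obstacle.

How it is judged:
On the way, in this order (a step that is already met when the one before it is completed fails the run):
1. the bar is pressed down at the switch end (horizontal distance between the grasp point and bar_start below 0.015 m and value of joint bar above 0.0015 m), for 0.1 s.
2. still pressed, the fingertips are on the first leg (horizontal distance between the grasp point and bar_m1 below 0.015 m and value of joint bar above 0.0015 m), for 0.05 s.
3. still pressed, the fingertips are at the bend (horizontal distance between the grasp point and bar_bend below 0.015 m and value of joint bar above 0.0015 m), for 0.05 s.
4. still pressed, the fingertips are on the second leg (horizontal distance between the grasp point and bar_m5 below 0.015 m and value of joint bar above 0.0015 m), for 0.05 s.
5. still pressed, the fingertips have come to the plain end (horizontal distance between the grasp point and bar_end below 0.015 m and value of joint bar above 0.0015 m), for 0.1 s.
At the end, for the whole second after the job is handed in: the bar has been traced from the switch end to the plain end and is up again (within 1 mm), the fingertips are lifted clear of it, the bumper stands flat within 15 mm of where it was, and the loose things lie within 20 mm of where they were (value of joint bar below 0.001 m and distance of bumper from where it was at the start of the episode below 0.015 m and angle between bumper's own z axis and vertical below 0.03 rad and linear speed of bumper below 0.01 m/s and height (world z) of the grasp point above 0.088 m and distance of each of bearing, spanner_13, nut_big, pliers, tape_roll from where it was at the start of the episode below 0.02 m); the robot touches nothing.
It fails at once if the bar springs up while the fingertips are between its two ends (less than 0.7 mm pressed, fingertips less than about 20 mm above it) (value of joint bar below 0.0007 m and height (world z) of the grasp point below 0.1 m and (horizontal distance between the grasp point and bar_m1 below 0.02 m or horizontal distance between the grasp point and bar_m2 below 0.02 m or horizontal distance between the grasp point and bar_bend below 0.02 m or horizontal distance between the grasp point and bar_m4 below 0.02 m or horizontal distance between the grasp point and bar_m5 below 0.02 m)).
It fails at once if the bar is pushed down onto its stops (more than 11.5 mm) (value of joint bar above 0.0115 m).
It fails at once if the bumper is gripped or pushed hard (fingers on it with more than 18 N) (contact force between the fingers and bumper above 18 N).
It fails at once if the bumper is lifted, tipped or shoved (8 mm up, 0.06 rad, 15 mm) (height (world z) of bumper above 0.008 m or angle between bumper's own z axis and vertical above 0.06 rad or distance of bumper from where it was at the start of the episode above 0.015 m).
It fails at once if another loose thing is moved more than 20 mm or lifted (distance of any of bearing, spanner_13, nut_big, pliers, tape_roll from where it was at the start of the episode above 0.02 m).
It also fails if it takes over 48 s, if anything falls off the work surface, if the arm or the gripper's body presses on something with over 40 N, if the wrist force passes 120 N, or if a joint passes its speed limit or range.

## Robot

A 7-joint arm with a two-finger parallel gripper is mounted at the origin on a cart in front of the work surface, level with it; the furniture and walls round the work are solid. World frame = base frame: x ahead of the robot, y to its left, z up, the work surface at z = 0. Lengths are in m, angles in rad, forces in N, time in s.
With the tool pointing down it reaches from about 0.4 to 0.85 m from the base axis. Payload 4.5 kg.
Tool frame: the origin (TCP) lies midway between the tips of the shut fingers; the grasp point (between the pads) lies 19 mm behind it; z points along the fingers, y is the direction in which the jaws open and shut (so a half turn about z gives the same grasp; the last joint's range is limited). The gripper opens to 88 mm and grips with 3 to 60 N. Pads are 18 mm wide; open, the fingers measure 123 mm over their backs; the gripper's body (75 mm by 187 mm) begins 45 mm behind the grasp point.
Start: joints at [1.172, 0.689, -0.195, 1.565, 0.157, 0.902, -0.215], TCP at [0.262, -0.567, 0.239] pointing down, gripper open.
Joint ranges: [-3.01, 3.01], [-0.46, 2.08], [-1.47, 1.51], [0.13, 2.56], [-1, 4.14], [0.04, 2.09], [-2.66, 2.66]. Speed limits (rad/s): [2.57, 2.57, 3.14, 3.14, 3.14, 3.14, 3.14].

## Interface

Orientations are given as a unit quaternion [x, y, z, w].
In Python, from plant import r gives the robot as it stands.
- The arm moves only by the tool play_rows, never from a script. Its argument "targets" is a list of rows, each an object of numbers: "jaw": the closure, from 0 (fully open) to 1 (shut); "dx", "dy", "dz": the shift along the tool's x, y, z in m; "yaw": the turn about the tool's z in rad. A call has exactly 5 rows; each row shifts and turns the pose as measured when the row begins, along the tool's axes as they then stand; what a row does not reach is not made up. A row lasts 1/10 s, in which the tool goes at most 50 mm and 8.59 degrees, less where a joint would pass 70% of its speed; a pose out of reach is approached as far as the arm can. A call with a gripper value outside its range is refused whole. The fingers move at their own pace and stop on an object; "squeeze" is the grip in N (left out, the last holds). Time passes only in rows, so rows that do not move let the fingers close, or fill a call up. It gives the time, the measured TCP pose, the force and the opening at its end, in the units of the state.
- r.get_state(): the state, without advancing time (a new reading comes with each control period).
- r.snapshot(name): name is "side" or "top"; returns a dict with "frame" (384x512x3 uint8, red, green, blue), "z_map" (384x512 float32, m along the optical axis (not along the pixel's ray), 0 where there is no reading), "mtx" (3x3 intrinsics, pixels), "position" and "orientation" of the camera in the world. Camera axes: x right, y up, looking along -z (the intrinsics and any distortion apply to the point x, -y, -z); pixel columns grow to the right and rows downward; lengths in m; the calibration is good to about 2 mm. A picture is of the moment at which its call begins.
- r.finish_job(): hands the job in, once; it reports no verdict.
The state is a dict: "clock": time; "q": joint angles; "qd": joint speeds; "joint_torque": joint torques, N m; "tool_pos": TCP position; "eef_rot": TCP orientation; "contact_force": force on the tool from outside, world axes, zero at the start; "moment": the same for the moment, N m; "opening": opening from 0.0 (shut) to 1.0 (fully open).
Only numpy, scipy, OpenCV 4.12 (cv2) and the standard library are available. Lean on these libraries where they do the work, as an engineer would, in place of code of your own. Each camera call takes 0.05 s, during which the arm holds its last target.

## Working session

There is one attempt and no reset: what is moved stays moved. The work goes in short steps, Python scripts to look and compute and a tool call to move; the robot and the scene stay as the last step left them, time stands still between calls to the robot, and variables do not carry over. Pictures are saved under pics/ and viewed, and the job is handed in when it is done.

Besides the shell and the picture viewer there is one more tool, called after "Request:" as name([rows], argument=value, ...), one row to a line, values as JSON. play_rows: Moves the arm, as the interface text tells. Its arguments: {"type":"object","properties":{"targets":{"type":"array"},"squeeze":{"type":"number"}},"required":["targets"]}

```bash
ls; mkdir -p pics; cat > h.py <<'E'
import numpy as np,cv2,pickle
from scipy.spatial.transform import Rotation as R
def px2w(s,u,v,z=None):
    K=s['mtx'];T=R.from_quat(s['orientation']).as_matrix();p=np.array(s['position'])
    d=np.array([(u-K[0,2])/K[0,0],-(v-K[1,2])/K[1,1],-1.0])
    if z is None:
        D=s['z_map'][int(round(v)),int(round(u))]
        return p+T@(d*D)
    w=T@d
    return p+w*(z-p[2])/w[2]
def w2px(s,P):
    K=s['mtx'];T=R.from_quat(s['orientation']).as_matrix();p=np.array(s['position'])
    c=T.T@(np.array(P)-p)
    return K[0,0]*c[0]/-c[2]+K[0,2],-K[1,1]*c[1]/-c[2]+K[1,2]
E
python3 - <<'E'
from plant import r
import pickle,cv2
st=r.get_state();print(st)
for n in ('side','top'):
    s=r.snapshot(n);pickle.dump(s,open(f'{n}.pkl','wb'))
    cv2.imwrite(f'pics/{n}0.png',cv2.resize(s['frame'][:,:,::-1],(800,600),interpolation=cv2.INTER_CUBIC))
    print(n,s['mtx'],s['position'],s['orientation'],[k for k in s])
E
```

```text
pics
{'clock': 0.0, 'q': array([ 1.17179816,  0.68997129, -0.19452578,  1.56632663,  0.15730095,
        0.90247483, -0.21508   ]), 'qd': array([ 0.00049919,  0.00069064,  0.00043693, -0.0003164 , -0.00050729,
       -0.00150128, -0.00094674]), 'joint_torque': array([ 5.53129485e-04, -5.27567196e+01, -1.26675155e+00, -1.53429329e+01,
       -5.26884897e-02,  6.63455750e-03,  1.56305373e-04]), 'tool_pos': array([ 0.26183659, -0.56683023,  0.23792288]), 'eef_rot': array([ 9.76664536e-01,  2.14768677e-01, -2.50341769e-04, -8.58187869e-04]), 'contact_force': array([-1.03267916,  0.4304394 , -0.28790932]), 'moment': array([-0.00808498,  0.01643966,  0.03440778]), 'opening': 0.9987978317132337}
side [[493.63718006   0.         257.21585819]
 [  0.         493.63718006 191.800286  ]
 [  0.           0.           1.        ]] [ 0.59865792 -1.02295575  0.76587061] [ 0.48527682  0.00813745 -0.00103823  0.87432209] ['frame', 'z_map', 'mtx', 'position', 'orientation']
top [[361.45135345   0.         255.6128142 ]
 [  0.         361.45135345 192.02972881]
 [  0.           0.           1.        ]] [0.37782709 0.05568677 1.09410693] [-0.06897733  0.0609502   0.70918398 -0.69898876] ['frame', 'z_map', 'mtx', 'position', 'orientation']
```

View pics/side0.png

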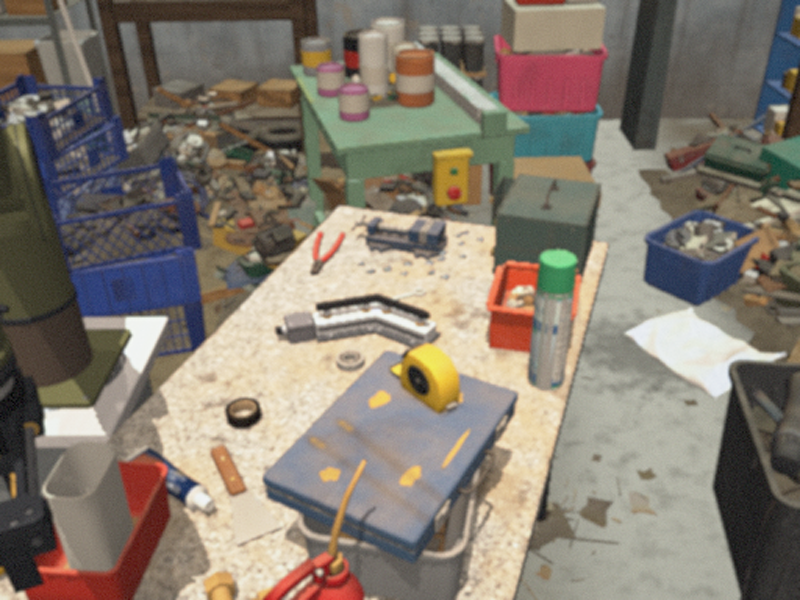

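View pics/top0.png

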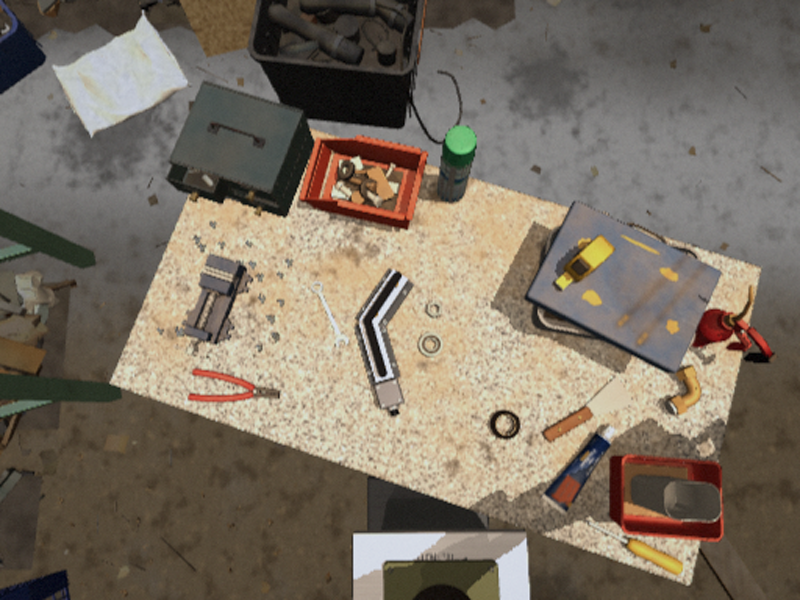

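The top view has +x up and +y left. The bumper's switch box is at about (387,390), the bend at about (370,320) and the plain end at about (400,275). I'll enlarge that area.

```bash
python3 - <<'E'
from h import *
for n,(a,b,c,d) in {'top':(215,165,65,105),'side':(170,180,120,50)}.items():
    s=pickle.load(open(f'{n}.pkl','rb'))
    im=s['frame'][b:b+d,a:a+c,::-1]
    f=7 if n=='top' else 6
    if n=='top': im=s['frame'][168:268,215:275,::-1]
    cv2.imwrite(f'pics/{n}c.png',cv2.resize(im,None,fx=f-(1 if n=='top' else 0),fy=f-(1 if n=='top' else 0),interpolation=cv2.INTER_CUBIC))
E
```

```text
(no output)
```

View pics/topc.png

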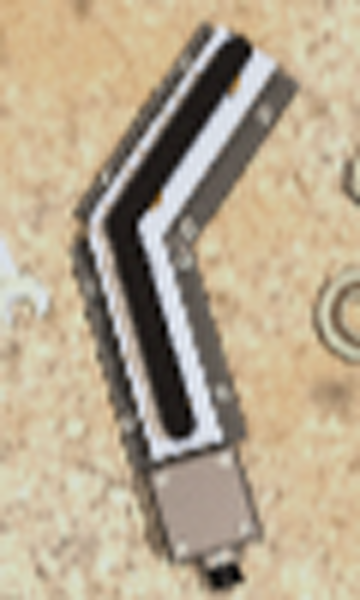

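View pics/sidec.png

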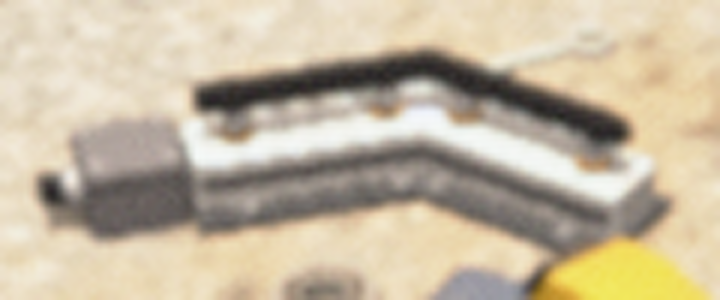

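```bash
cat > fit.py <<'E'
from h import *
from scipy.optimize import minimize
def model(p):
    b=np.array(p[:2]);a=p[2]
    X=np.array([np.cos(a),np.sin(a)]);Y=np.array([-X[1],X[0]])
    s25,c25=np.sin(np.radians(25)),np.cos(np.radians(25))
    return b,-s25*X+c25*Y,-s25*X-c25*Y
def sd(p,P):
    b,u,w=model(p);D=[]
    for d in (u,w):
        q=P-b;t=np.clip(q@d,0,.102);D.append(np.linalg.norm(q-t[:,None]*d,axis=1))
    return np.minimum(*D)-.008
def pts(s,z,box):
    u0,u1,v0,v1=box
    U,V=np.meshgrid(np.arange(u0,u1,.25),np.arange(v0,v1,.25))
    g=cv2.remap(s['frame'].max(axis=2).astype(np.float32),U.astype(np.float32),V.astype(np.float32),cv2.INTER_LINEAR)
    K=s['mtx'];T=R.from_quat(s['orientation']).as_matrix();c=np.array(s['position'])
    d=np.stack([(U-K[0,2])/K[0,0],-(V-K[1,2])/K[1,1],-np.ones_like(U)],-1)@T.T
    P=c+d*((z-c[2])/d[...,2])[...,None]
    return P[...,:2].reshape(-1,2),g.ravel()
def fit(s,box,z=.054,th=70,p0=(.5,.08,1.6)):
    P,g=pts(s,z,box); m=1/(1+np.exp((g-th)/12))
    def cost(p): 
        k=1/(1+np.exp(np.clip(sd(p,P)/.001,-40,40)));return np.sum((k-m)**2)/len(m)*100
    best=min((minimize(cost,[p0[0]+dx,p0[1],p0[2]+da],method='Nelder-Mead',options=dict(xatol=1e-5,fatol=1e-7,initial_simplex=None)) for dx in(-.02,0,.02) for da in(-.15,0.,.15)),key=lambda o:o.fun)
    return best.x,best.fun
def points(p):
    b,u,w=model(p)
    return {n:(b+u*(.110-l) if l<=.11 else b+w*(l-.11)) for n,l in dict(start=.012,m1=.054,m2=.082,bend=.11,m4=.138,m5=.166,end=.208).items()}
E
python3 - <<'E'
from fit import *
for n,box,z in (('top',(225,262,172,243),.054),('side',(198,280,185,208),.054)):
    s=pickle.load(open(f'{n}.pkl','rb'))
    u,v=(235,205) if n=='top' else (241,189)
    p0=px2w(s,u,v,.054);print(p0)
    x,f=fit(s,box,z,p0=(p0[0],p0[1],1.6));print(n,x,f)
    for k,q in points(x).items(): print(k,q.round(4),np.round(w2px(s,[*q,.062]),1))
    im=cv2.resize(s['frame'][:,:,::-1],None,fx=5,fy=5,interpolation=cv2.INTER_CUBIC)
    for k,q in points(x).items():
        a=w2px(s,[*q,.062]);cv2.circle(im,(int(a[0]*5+2),int(a[1]*5+2)),2,(0,255,0),-1)
    b=[int(5*t) for t in (box[0]-12,box[1]+12,box[2]-8,box[3]+22)]
    cv2.imwrite(f'pics/{n}fit.png',im[b[2]:b[3],b[0]:b[1]])
# heights along crest from depth
    for k,q in points(x).items():
        a=w2px(s,[*q,.062]);print(k,px2w(s,*a).round(4))
E
```

```text
[0.53404575 0.1267347  0.054     ]
top [0.53543776 0.1279731  1.41061062] 1.894893859458809
start [0.4412 0.1013] [243.9 236.8]
m1 [0.4816 0.1127] [239.8 222.7]
m2 [0.5085 0.1203] [237.1 213.3]
bend [0.5354 0.128 ] [234.4 204.1]
m4 [0.5586 0.1122] [239.8 196.1]
m5 [0.5818 0.0965] [245.1 188.2]
end [0.6165 0.0729] [253.1 176.5]
start [0.441  0.1012 0.0639]
m1 [0.4813 0.1126 0.0644]
m2 [0.5084 0.1203 0.0625]
bend [0.5353 0.1279 0.063 ]
m4 [0.5586 0.1122 0.062 ]
m5 [0.5813 0.0964 0.0644]
end [0.6157 0.0729 0.0653]
[0.53609725 0.13464912 0.054     ]
side [0.53581462 0.12692868 1.40850727] 1.5982443190127391
start [0.4415 0.1004] [205.3 193.5]
m1 [0.4819 0.1118] [220.6 191.1]
m2 [0.5089 0.1194] [230.7 189.5]
bend [0.5358 0.1269] [240.7 188. ]
m4 [0.5589 0.1112] [249.1 191. ]
m5 [0.5821 0.0954] [257.6 194. ]
end [0.6168 0.0717] [270.7 198.6]
start [0.4412 0.1023 0.0608]
m1 [0.4818 0.113  0.0612]
m2 [0.509  0.1178 0.0629]
bend [0.5357 0.129  0.0607]
m4 [0.559  0.1091 0.0633]
m5 [0.5821 0.0961 0.0616]
end [0.6167 0.0701 0.063 ]
```

```bash
python3 - <<'E'
from h import *
s=pickle.load(open('top.pkl','rb'))
H,W=s['z_map'].shape
K=s['mtx'];T=R.from_quat(s['orientation']).as_matrix();c=np.array(s['position'])
U,V=np.meshgrid(np.arange(W),np.arange(H))
d=np.stack([(U-K[0,2])/K[0,0],-(V-K[1,2])/K[1,1],-np.ones(U.shape)],-1)*s['z_map'][...,None]
P=d@T.T+c
P=P[s['z_map']>0]
# max height grid 5cm
for x in np.arange(.9,.1,-.05):
    row=[]
    for y in np.arange(.4,-.8,-.05):
        m=(abs(P[:,0]-x)<.025)&(abs(P[:,1]-y)<.025)
        row.append('%4d'%(P[m,2].max()*1000) if m.any() else '   .')
    print('%.2f'%x,''.join(row))
print('y',''.join('%4d'%(100*y) for y in np.arange(.4,-.8,-.05)))
for z,m in ((.225,(P[:,2]>.2)&(P[:,0]>.6)&(P[:,1]>-.2)),):print(P[m].min(0),P[m].max(0))
E
```

```text
0.90  163 140 141 143  75  89  91   .   .   .   .   .   .   .   .   .   .   .   .   .   .   .   .   .   .
0.85  163 164 160 140  45  85  90  90 224 227   3   .   .   .   .   .   .   .   .   .   .   .   .   .   .
0.80  141 140 142 138  46  58  63  89 229 229   6   5   5   4   .   .   .   .   .   .   .   .   .   .   .
0.75  133 140 141  64  88  90  92  91   6   5   6   6   7 146   0   .   .   .   .   .   .   .   .   .   .
0.70    7   7   7   6   6   5  88  88   6   7   7   7 146 150 149 147   3   4   4   0   .   .   .   .   .
0.65   58  54  10   7   6   6  36  56   6   6   6   6 150 212 201 148 149 145   3   5   6   6   .   .   .
0.60   58  13   9   9  12   8  67  66   5   5   8 148 206 215 207 150 150 149 147   6   6   6   .   .   .
0.55   43   9  10   6  11  64  67   8  23   5   5 149 157 150 150 150 149 245 240   6   5   .   .   .   .
0.50   50   8   9   7  10  64  67  18  19   7   5   6 147 150 150 150 149 148 198 155   4   .   .   .   .
0.45   17  15   5   7   5  34  69   8  18   7   6   6   5   6 147 149 148 102  37 151   4   .   .   .   .
0.40   18  18  18   7   6   8  44  42   6   7   7   8   5   5  11  11   6  37  35   5   .   .   .   .   .
0.35    6   6   6   6   6   5  41  28   6   5  22  23  15  18  31  10   6  40   6   6   .   .   .   .   .
0.30    .   1   4   5   7   7   6   6   6   7  25  23  17  29  89  91  89  88   7   3   .   .   .   .   .
0.25 -751-756   .   .   2   5   7   5   6   6   5   7  17  30  90 157 158 156  86   .   .   .   .   .   .
0.20 -751-746-745-750-760   .   .   2   6   7   6   6  10  17  89 158 159 157  84   .   .   .   .   .   .
0.15 -739-749-750-745-654   6   6   5   8   6   5   6   7  18  87  88  89  88   .   .   .   .   .   .   .
y   40  35  30  25  20  15  10   5   0  -4  -9 -14 -19 -24 -29 -34 -39 -44 -49 -54 -59 -64 -69 -74 -79
[ 0.78004328 -0.06543006  0.20008802] [ 0.83238556 -0.01279296  0.22999913]
```

View pics/topfit.png

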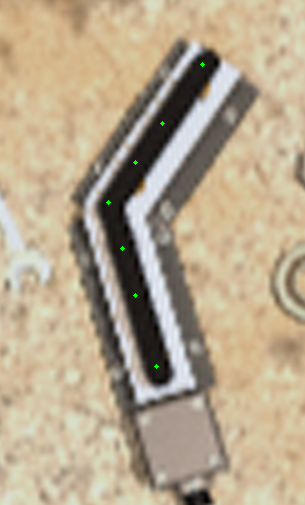

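The fitted points lie on the bar crest, and the two views agree to about 1 mm. There is nothing tall near the bar. Next I close the jaws and turn the tool.

Request:
play_rows([
  {"jaw":1,"dx":0,"dy":-0.02,"dz":0,"yaw":0.14},
  {"jaw":1,"dx":0,"dy":-0.03,"dz":0,"yaw":0.14},
  {"jaw":1,"dx":0,"dy":-0.04,"dz":0,"yaw":0.14},
  {"jaw":1,"dx":0,"dy":-0.04,"dz":0,"yaw":0.14},
  {"jaw":1,"dx":0,"dy":-0.04,"dz":0,"yaw":0},
], squeeze=10)

```text
clock: 0.6
tool_pos: [0.242, -0.4001, 0.2355]
eef_rot: [0.997, -0.08, -0.0, 0.0]
contact_force: [0.7, -0.1, -0.0]
opening: 0.568
```

```bash
cat > go.py <<'E'
from plant import r
import numpy as np,sys
from scipy.spatial.transform import Rotation as R
s=r.get_state();T=R.from_quat(s['eef_rot']).as_matrix();p=s['tool_pos'];g=p-.019*T[:,2]
b=np.array([.5356,.1275]);u=np.array([-.962,-.272]);w=np.array([.828,-.561])
W={'start':b+.098*u,'m1':b+.056*u,'m2':b+.028*u,'bend':b,'m4':b+.028*w,'m5':b+.056*w,'end':b+.098*w}
print('t',s['clock'],'tcp',p.round(4),'ang',np.degrees(np.arctan2(T[1,0],T[0,0])).round(1),'tilt',(T[:2,2]).round(4),'F',s['contact_force'].round(2),'op',round(s['opening'],3),'qd',abs(s['qd']).max().round(3))
for a in sys.argv[1:]:
    n,z=a.split(',');d=np.array([*W[n],float(z)])-p
    print(n,'tool shift',(T.T@d).round(4),'hdist',np.linalg.norm(W[n]-g[:2]).round(4))
E
python3 go.py start,0.2
```

```text
t 0.6 tcp [ 0.242  -0.4001  0.2355] ang -9.2 tilt [-0.001   0.0001] F [ 0.74 -0.11 -0.01] op 0.568 qd 0.882
start tool shift [ 0.117  -0.5263  0.0353] hdist 0.5391
```

Request:
play_rows([
  {"jaw":1,"dx":0.03,"dy":-0.04,"dz":0,"yaw":0},
  {"jaw":1,"dx":0.03,"dy":-0.04,"dz":0,"yaw":0},
  {"jaw":1,"dx":0.03,"dy":-0.04,"dz":0,"yaw":0},
  {"jaw":1,"dx":0.02,"dy":-0.04,"dz":0,"yaw":0},
  {"jaw":1,"dx":0,"dy":-0.045,"dz":0,"yaw":0},
])

```text
clock: 1.1
tool_pos: [0.3855, -0.2096, 0.2348]
eef_rot: [0.996, -0.084, -0.001, -0.0]
contact_force: [0.5, 0.4, -0.7]
opening: 0.12
```

```bash
python3 go.py start,0.2
```

```text
t 1.1 tcp [ 0.3855 -0.2096  0.2348] ang -9.7 tilt [-0.0017  0.0006] F [ 0.51  0.42 -0.74] op 0.12 qd 1.066
start tool shift [ 0.0029 -0.3154  0.0349] hdist 0.3154
```

Request:
play_rows([
  {"jaw":1,"dx":0,"dy":-0.045,"dz":0,"yaw":0},
  {"jaw":1,"dx":0,"dy":-0.045,"dz":0,"yaw":0},
  {"jaw":1,"dx":0,"dy":-0.045,"dz":0,"yaw":0},
  {"jaw":1,"dx":0,"dy":-0.045,"dz":0,"yaw":0},
  {"jaw":1,"dx":0,"dy":-0.045,"dz":0.01,"yaw":0},
])

```text
clock: 1.6
tool_pos: [0.4249, 0.0218, 0.2249]
eef_rot: [0.996, -0.084, 0.0, -0.001]
contact_force: [1.1, 0.4, 0.3]
opening: 0.006
```

```bash
python3 go.py start,0.1
```

```text
t 1.6 tcp [0.4249 0.0218 0.2249] ang -9.7 tilt [0.0007 0.0012] F [1.12 0.4  0.35] op 0.006 qd 1.111
start tool shift [ 0.0028 -0.0805  0.125 ] hdist 0.0807
```

Request:
play_rows([
  {"jaw":1,"dx":0,"dy":-0.03,"dz":0.02,"yaw":0},
  {"jaw":1,"dx":0,"dy":-0.025,"dz":0.03,"yaw":0},
  {"jaw":1,"dx":0,"dy":-0.015,"dz":0.03,"yaw":0},
  {"jaw":1,"dx":0,"dy":0,"dz":0.02,"yaw":0},
  {"jaw":1,"dx":0,"dy":0,"dz":0,"yaw":0},
])

```text
clock: 2.1
tool_pos: [0.4385, 0.1043, 0.121]
eef_rot: [0.997, -0.076, 0.002, -0.003]
contact_force: [-1.0, -0.2, -0.3]
opening: 0.012
```

```bash
python3 go.py start,0.07
```

```text
t 2.1 tcp [0.4385 0.1043 0.121 ] ang -8.7 tilt [0.0044 0.0064] F [-1.   -0.16 -0.26] op 0.012 qd 0.023
start tool shift [0.0031 0.0034 0.051 ] hdist 0.0044
```

Request:
play_rows([
  {"jaw":1,"dx":0.003,"dy":0.003,"dz":0.02,"yaw":0},
  {"jaw":1,"dx":0,"dy":0,"dz":0.015,"yaw":0},
  {"jaw":1,"dx":0,"dy":0,"dz":0.01,"yaw":0},
  {"jaw":1,"dx":0,"dy":0,"dz":0,"yaw":0},
  {"jaw":1,"dx":0,"dy":0,"dz":0,"yaw":0},
])

```text
clock: 2.6
tool_pos: [0.4429, 0.1002, 0.0773]
eef_rot: [0.997, -0.077, 0.003, -0.004]
contact_force: [-0.7, -0.5, -0.8]
opening: 0.004
```

```bash
python3 go.py start,0.062; python3 - <<'E'
from h import *
from plant import r
s=r.snapshot('side')
cv2.imwrite('pics/s1.png',cv2.resize(s['frame'][130:230,160:300,::-1],None,fx=5,fy=5,interpolation=cv2.INTER_CUBIC))
E
python3 go.py start,0.062
```

```text
t 2.6 tcp [0.4429 0.1002 0.0773] ang -8.8 tilt [0.0072 0.0066] F [-0.73 -0.51 -0.79] op 0.004 qd 0.005
start tool shift [-0.0018 -0.0002  0.0153] hdist 0.0017
t 2.65 tcp [0.443  0.1002 0.0774] ang -8.8 tilt [0.0076 0.0067] F [-0.52 -0.31  0.11] op 0.008 qd 0.004
start tool shift [-0.0019 -0.0002  0.0154] hdist 0.0017
```

View pics/s1.png

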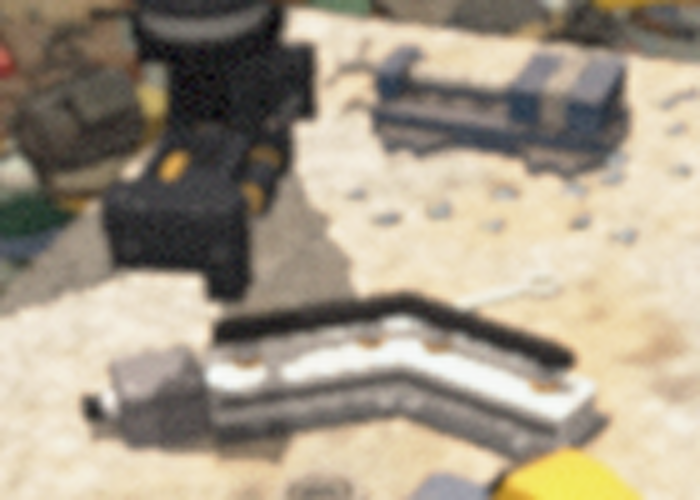

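The picture shows the shut fingertips right above the switch-end tip of the bar, at about (228,295) in the crop. Next I press down in stages.

Request:
play_rows([
  {"jaw":1,"dx":0,"dy":0,"dz":0.006,"yaw":0},
  {"jaw":1,"dx":0,"dy":0,"dz":0.006,"yaw":0},
  {"jaw":1,"dx":0,"dy":0,"dz":0.004,"yaw":0},
  {"jaw":1,"dx":0,"dy":0,"dz":0.002,"yaw":0},
  {"jaw":1,"dx":0,"dy":0,"dz":0,"yaw":0},
])

```text
clock: 3.15
tool_pos: [0.4445, 0.1005, 0.0598]
eef_rot: [0.997, -0.077, 0.005, -0.004]
contact_force: [0.4, 0.2, 3.7]
opening: 0.007
```

```bash
python3 go.py start,0.056 m1,.056
```

```text
t 3.15 tcp [0.4445 0.1005 0.0598] ang -8.9 tilt [0.0113 0.0076] F [0.41 0.24 3.72] op 0.007 qd 0.003
start tool shift [-0.0032  0.0002  0.0038] hdist 0.003
m1 tool shift [ 0.035  -0.0173  0.0043] hdist 0.0393
```

Request:
play_rows([
  {"jaw":1,"dx":-0.002,"dy":0,"dz":0.002,"yaw":0},
  {"jaw":1,"dx":-0.001,"dy":0,"dz":0.002,"yaw":0},
  {"jaw":1,"dx":0,"dy":0,"dz":0.001,"yaw":0},
  {"jaw":1,"dx":0,"dy":0,"dz":0,"yaw":0},
  {"jaw":1,"dx":0,"dy":0,"dz":0,"yaw":0},
])

```text
clock: 3.65
tool_pos: [0.4439, 0.1008, 0.0552]
eef_rot: [0.997, -0.078, 0.008, -0.005]
contact_force: [-0.4, -1.5, 4.2]
opening: 0.004
```

```bash
python3 go.py start,0.056 m1,.056; python3 - <<'E'
from h import *
from plant import r
s=r.snapshot('side')
cv2.imwrite('pics/s2.png',cv2.resize(s['frame'][130:230,160:300,::-1],None,fx=5,fy=5,interpolation=cv2.INTER_CUBIC))
E
```

```text
t 3.65 tcp [0.4439 0.1008 0.0552] ang -8.9 tilt [0.0168 0.0079] F [-0.38 -1.47  4.24] op 0.004 qd 0.002
start tool shift [-0.0025  0.0004 -0.0008] hdist 0.0023
m1 tool shift [ 0.0356 -0.0172 -0.    ] hdist 0.0399
```

View pics/s2.png

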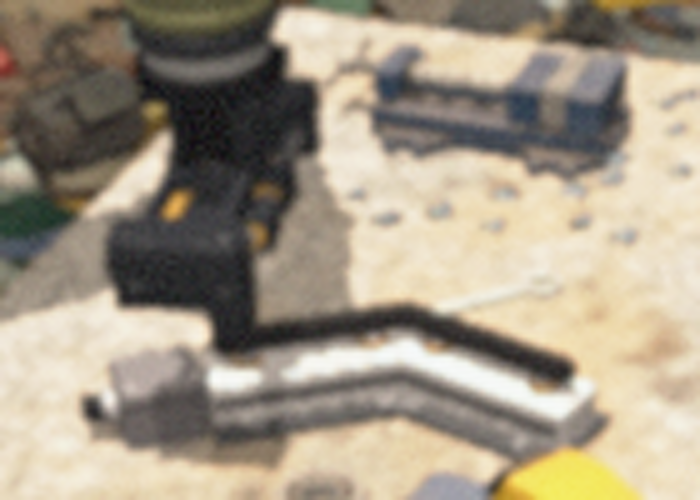

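The bar is visibly down. At z = 0.0552 it is about 7 mm in, and the 4.2 N reading fits the spring data. Now I slide along leg 1.

Request:
play_rows([
  {"jaw":1,"dx":0.006,"dy":-0.003,"dz":0,"yaw":0},
  {"jaw":1,"dx":0.008,"dy":-0.004,"dz":0,"yaw":0},
  {"jaw":1,"dx":0.009,"dy":-0.0044,"dz":0,"yaw":0},
  {"jaw":1,"dx":0.009,"dy":-0.0044,"dz":0,"yaw":0},
  {"jaw":1,"dx":0.004,"dy":-0.0015,"dz":0,"yaw":0},
])

```text
clock: 4.2
tool_pos: [0.4752, 0.1112, 0.0547]
eef_rot: [0.997, -0.077, -0.002, -0.002]
contact_force: [-2.6, -0.7, 4.7]
opening: 0.005
```

```bash
python3 go.py m1,0.0555 m2,.0555 bend,.0555
```

```text
t 4.2 tcp [0.4752 0.1112 0.0547] ang -8.9 tilt [-0.0031  0.0033] F [-2.58 -0.73  4.67] op 0.005 qd 0.137
m1 tool shift [ 0.0063 -0.0021 -0.0008] hdist 0.0066
m2 tool shift [ 0.0317 -0.0138 -0.0008] hdist 0.0346
bend tool shift [ 0.0572 -0.0254 -0.0009] hdist 0.0625
```

Request:
play_rows([
  {"jaw":1,"dx":0.009,"dy":-0.0038,"dz":-0.0003,"yaw":0},
  {"jaw":1,"dx":0.009,"dy":-0.004,"dz":-0.0003,"yaw":0},
  {"jaw":1,"dx":0.009,"dy":-0.004,"dz":-0.0002,"yaw":0},
  {"jaw":1,"dx":0.009,"dy":-0.004,"dz":0,"yaw":0},
  {"jaw":1,"dx":0.009,"dy":-0.004,"dz":0,"yaw":0},
])

```text
clock: 4.7
tool_pos: [0.5227, 0.1242, 0.055]
eef_rot: [0.997, -0.077, -0.005, -0.001]
contact_force: [-3.2, -0.9, 3.9]
opening: 0.002
```

```bash
python3 go.py m1,.0555 bend,.0555
```

```text
t 4.7 tcp [0.5227 0.1242 0.055 ] ang -8.8 tilt [-0.0097  0.002 ] F [-3.21 -0.91  3.88] op 0.002 qd 0.315
m1 tool shift [-0.0387  0.0181 -0.0001] hdist 0.0429
bend tool shift [ 0.0122 -0.0052 -0.0006] hdist 0.0131
```

Request:
play_rows([
  {"jaw":1,"dx":0.006,"dy":-0.003,"dz":-0.0002,"yaw":0},
  {"jaw":1,"dx":0.004,"dy":-0.001,"dz":-0.0002,"yaw":0},
  {"jaw":1,"dx":0.002,"dy":0,"dz":0,"yaw":0},
  {"jaw":1,"dx":0,"dy":0,"dz":0,"yaw":0},
  {"jaw":1,"dx":0.003,"dy":0.002,"dz":0,"yaw":0},
])

```text
clock: 5.2
tool_pos: [0.5396, 0.1261, 0.0553]
eef_rot: [0.997, -0.076, -0.005, -0.002]
contact_force: [-3.7, 2.5, 3.6]
opening: 0.008
```

```bash
python3 go.py bend,.0555 m4,.0555 m5,.0555 end,.0555;  python3 - <<'E'
from h import *
from plant import r
s=r.snapshot('side')
cv2.imwrite('pics/s3.png',cv2.resize(s['frame'][130:230,160:300,::-1],None,fx=5,fy=5,interpolation=cv2.INTER_CUBIC))
E
```

```text
t 5.2 tcp [0.5396 0.1261 0.0553] ang -8.7 tilt [-0.0092  0.0041] F [-3.75  2.47  3.62] op 0.008 qd 0.076
bend tool shift [-0.0041 -0.0008 -0.0002] hdist 0.0044
m4 tool shift [ 0.0212  0.0112 -0.0005] hdist 0.0238
m5 tool shift [ 0.0465  0.0232 -0.0007] hdist 0.0518
end tool shift [ 0.0844  0.0413 -0.0012] hdist 0.0938
```

View pics/s3.png

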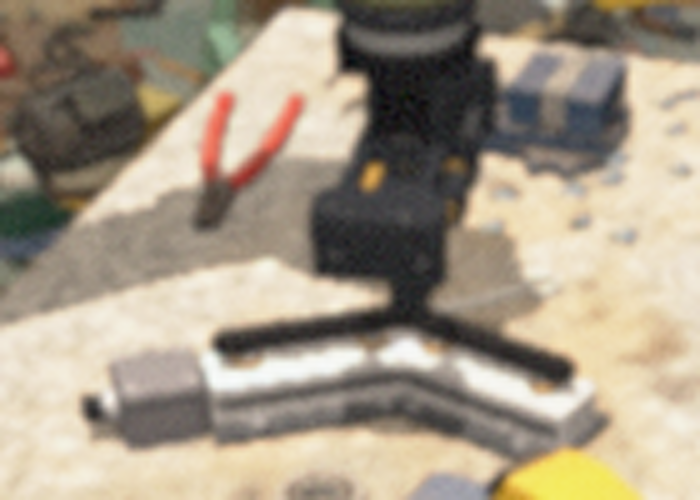

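The fingertips are on the bend at about (408,300) in the crop. The bar is down, and the bumper has not moved: its box is at the same pixels. I continue along leg 2.

Request:
play_rows([
  {"jaw":1,"dx":0.007,"dy":0.004,"dz":-0.0001,"yaw":0},
  {"jaw":1,"dx":0.009,"dy":0.0045,"dz":-0.0001,"yaw":0},
  {"jaw":1,"dx":0.009,"dy":0.0045,"dz":-0.0001,"yaw":0},
  {"jaw":1,"dx":0.009,"dy":0.0045,"dz":-0.0001,"yaw":0},
  {"jaw":1,"dx":0.009,"dy":0.0045,"dz":-0.0001,"yaw":0},
])

```text
clock: 5.75
tool_pos: [0.583, 0.097, 0.0558]
eef_rot: [0.997, -0.075, -0.004, -0.003]
contact_force: [-2.2, 2.0, 4.0]
opening: 0.002
```

```bash
python3 go.py  m5,.0555 end,.0555
```

```text
t 5.75 tcp [0.583  0.097  0.0558] ang -8.7 tilt [-0.0067  0.0063] F [-2.22  2.04  3.95] op 0.002 qd 0.248
m5 tool shift [-0.0009  0.001   0.0003] hdist 0.0014
end tool shift [ 0.037   0.0191 -0.0001] hdist 0.0415
```

Request:
play_rows([
  {"jaw":1,"dx":0.008,"dy":0.0045,"dz":0.0001,"yaw":0},
  {"jaw":1,"dx":0.009,"dy":0.0045,"dz":0,"yaw":0},
  {"jaw":1,"dx":0.009,"dy":0.0045,"dz":0,"yaw":0},
  {"jaw":1,"dx":0.005,"dy":0.002,"dz":0,"yaw":0},
  {"jaw":1,"dx":0.001,"dy":0.001,"dz":0,"yaw":0},
])

```text
clock: 6.25
tool_pos: [0.6167, 0.0721, 0.0554]
eef_rot: [0.997, -0.077, -0.003, -0.003]
contact_force: [-2.6, 3.4, 3.0]
opening: 0.003
```

```bash
python3 go.py  end,.0555
```

```text
t 6.25 tcp [0.6167 0.0721 0.0554] ang -8.8 tilt [-0.0047  0.0061] F [-2.58  3.39  3.02] op 0.003 qd 0.029
end tool shift [ 0.     -0.0004 -0.0001] hdist 0.0005
```

The fingertips are at bar_end, still pressed. I'll hold briefly, then lift.

Request:
play_rows([
  {"jaw":1,"dx":0,"dy":0,"dz":0,"yaw":0},
  {"jaw":1,"dx":0,"dy":0,"dz":0,"yaw":0},
  {"jaw":1,"dx":0,"dy":0,"dz":0,"yaw":0},
  {"jaw":1,"dx":0,"dy":0,"dz":-0.006,"yaw":0},
  {"jaw":1,"dx":0,"dy":0,"dz":-0.015,"yaw":0},
])

```text
clock: 6.75
tool_pos: [0.6163, 0.0714, 0.0757]
eef_rot: [0.997, -0.077, -0.003, -0.002]
contact_force: [0.2, 0.2, -0.1]
opening: 0.004
```

Request:
play_rows([
  {"jaw":1,"dx":0,"dy":0,"dz":-0.03,"yaw":0},
  {"jaw":1,"dx":0,"dy":0,"dz":-0.03,"yaw":0},
  {"jaw":1,"dx":0,"dy":0,"dz":-0.02,"yaw":0},
  {"jaw":1,"dx":0,"dy":0,"dz":0,"yaw":0},
  {"jaw":1,"dx":0,"dy":0,"dz":0,"yaw":0},
])

```text
clock: 7.25
tool_pos: [0.6195, 0.0682, 0.1637]
eef_rot: [0.997, -0.078, 0.001, -0.001]
contact_force: [-0.6, 0.0, -1.2]
opening: 0.009
```

```bash
python3 go.py  end,.0555; python3 - <<'E'
from fit import *
from plant import r
s=r.snapshot('side')
cv2.imwrite('pics/s4.png',cv2.resize(s['frame'][130:230,160:300,::-1],None,fx=5,fy=5,interpolation=cv2.INTER_CUBIC))
p=np.array([.5358,.1269,1.4085])
x,f=fit(s,(198,280,185,208),.054,p0=p);print(x,f)
# bumper-moved check: image diff outside of arm
o=pickle.load(open('side.pkl','rb'))
d=abs(s['frame'].astype(int)-o['frame']).max(2)[185:225,198:280];print(d.mean(),(d>50).sum())
E
python3 go.py
```

```text
t 7.25 tcp [0.6195 0.0682 0.1637] ang -8.9 tilt [0.0025 0.0013] F [-0.59  0.01 -1.18] op 0.009 qd 0.025
end tool shift [-0.0037 -0.0037  0.1082] hdist 0.0052
[0.53641697 0.1277576  1.41106359] 1.266543607702518
22.37439024390244 687
t 7.3 tcp [0.6197 0.0681 0.1636] ang -8.9 tilt [0.0027 0.0013] F [-1.31  0.05  0.08] op 0.007 qd 0.019
```

View pics/s4.png

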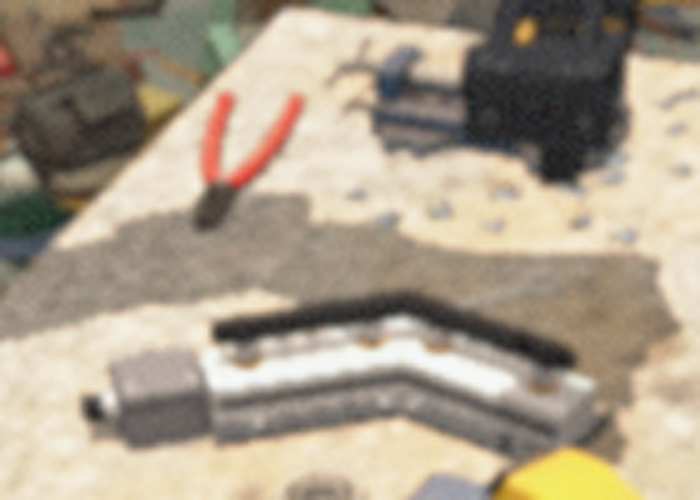

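The bar is back up, and the refit of the side view gives the same pose within 1 mm (the pixel differences are from the arm's shadow). The tool is clear and at rest, so I hand in.

```bash
python3 -c "
from plant import r
print(r.finish_job())"
```

```text
the job is handed in; nothing more can be done
None
```

I traced the bar from the switch-box end, round the bend, to the plain end in one go. I then lifted off there and handed the job in at about 7.3 s. The hand-in gave no verdict.

- **Finding the bar:** I fitted the bar's outline in both camera views, and the two fits agreed to about 1 mm.
- **Pressing:** With the fingers shut, I pressed at bar_start until the tip was about 7 mm below the resting crest, with about 4.2 N upward force.
- **Sliding:** At every reading during the slide the tip was 6–7.5 mm down, with 3–4.7 N vertical force. Sideways friction was no more than about 4.5 N. The readings came once per 0.5 s call, so the pressing between them was not checked.
- **Lift-off:** At bar_end the tool was 0.5 mm from the fitted point. After the lift the fingertips were at 0.164 m, with no contact beyond sensor noise (about 1 N).
- **Last checks:** The final side picture shows the bar up again. A refit of the bumper differs by about 1 mm from the first one, which is within the camera accuracy.
- **Not settled:** A raw before/after image comparison showed differences, which I put down to the arm's shadow. I did not measure the loose things again. The tool's path went near none of them, and the pliers had not shifted between the last two pictures.

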